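# Shut and latch the service hatch

### The job

The hatch of the grey service box has been left standing open. Swing it fully shut, then lock it: push its red wing handle in against the spring and turn it clockwise a quarter turn until its cam has gone under the keeper's lip and springs into the locked notch, then let go. How far the handle must be pushed in is not known, so feel for it and do not force it: the cam must never bear on the keeper with more than about 20 N. Leave the other things on the bench alone.

Things in the scene. Friction and masses are not known exactly. Their poses are not given: they have to be found in the camera images.
- housing: Fixed grey service box 150x150 mm, rim 80 mm high, open top, hatch hinged along its far rim. Origin: centre of its underside; x from the front wall (lamp and white plate, at x=-75 mm) to the hinge (x=+75), y left, z up. The latch's axis stands at x=-35 mm, y=0 when the hatch is shut; shut, the hatch's top is at z=87 mm. Behind the front wall hides the steel keeper that the latch locks under.
- lid (a joint): Hatch angle: 0 = fully shut, grows as it opens up and away from the robot (up to 1.2 rad). Aluminium hatch 152x154x6 mm; hinge line at x=+75, z=81 mm of the box, along its y. Stiff hinge: it stays where it is left; about 4 N at the latch moves it. Free flat surface beside the latch (y=+-30 to 70 mm) to push on.
- latch (a joint): Turn of the latch: 0 = wing handle along the box's y, white mark and cam tongue to its -y (the hatch can shut up to 0.5); grows clockwise seen from above; at 1.57 the wing lies along the box's x, mark to the front: locked. Light friction about 0.06 N m. Not pushed in far enough it is blocked at about 0.55; an end stop follows just past 1.57. In the notch it has about 0.06 rad of play either way.
- wing (a point): Centre of the red wing handle, on the latch axis: wing 44 mm long, 10 mm thick, 22 mm high (top 11 mm over this point), on a black disc 50 mm wide whose top is 11 mm below it. Site x is across the wing (grip here), y along it, z up its axis. Hatch shut and not pushed in: 37 mm over the hatch's top (z=124 mm of the box). Fingertips may push on the disc or grip the wing and push.
- latch_axis (a point): Where the latch's axis meets the hatch's top face (fixed in the hatch, does not move when the handle is pushed in); z out of the hatch. Push-in: spring 3 N + 0.8 N per mm, at most 18 mm. The cam passes under the keeper's lip once pushed in 3 to 13 mm (unknown, differs each time); a rigid floor follows 2.2 mm deeper; past the lip, the notch lets it spring back up to 4 mm.
- acid_bottle: Bystander, loose: brown glass bottle, blue cap, 56 mm wide, 107 mm tall. Origin: centre of its underside.
- tape_1: Bystander, loose: roll of beige tape lying flat, 104 mm across, 25 mm high. Origin: centre of its underside.
- wash_bottle: Bystander, loose: white squeeze bottle with blue cap and spout, 93x61 mm, 200 mm tall. Origin: centre of its underside.
- lab_timer: Bystander, loose: small white timer, 66x66x20 mm. Origin: centre of its underside.
- note_block: Bystander, loose: yellow note block, 76x76x18 mm. Origin: centre of its underside.
- tube_blank: Bystander, loose: clear tube, orange cap, 34 mm wide, 112 mm tall, standing. Origin: centre of its underside.
- beaker_400: Bystander, loose: clear glass beaker, 86 mm wide, 115 mm tall. Origin: centre of its underside.
- keeper: Steel keeper inside the box behind the front wall; origin fixed on the latch's axis, 65 mm over the box's underside. Its cam seat may sit 5 mm up or down (unknown, not shown by this pose). The cam tongue (4 mm thick, reach 24 mm) meets first a lip, then the notch (roof 4 mm over the lip's underside), then an end stop; a floor 6.2 mm under the lip runs below all.

How it is judged (in metres and radians):
On the way, in this order (a step that is already met when the one before it is completed fails the run):
1. the hatch is fully shut (within 0.02 rad) with the latch not yet turned under the lip (value of joint lid below 0.02 rad and value of joint latch below 0.6 rad), for 0.2 s.
2. the latch has been turned clockwise into its locked notch (over 1.50 rad) with the hatch shut (value of joint lid below 0.02 rad and value of joint latch above 1.5 rad), for 0.2 s.
At the end, for the whole second after the job is handed in: The hatch is fully shut (hatch angle under 0.02 rad) and the latch rests in its locked notch (turned more than 1.50 rad), at rest (all of step 2 and velocity of joint latch between -0.1 and 0.1 rad/s); the robot touches nothing.
It fails at once if the cam bears on the keeper with more than 20 N (pushed into its floor, twisted against its lip or end stop) (contact force between keeper and anything else above 20 N).
It fails at once if a bystander is moved by more than 30 mm (distance of any of acid_bottle, tape_1, wash_bottle, lab_timer, note_block, tube_blank, beaker_400 from where it was at the start of the episode above 0.03 m).
It fails at once if a standing bottle, tube or beaker is tipped over (angle between any of acid_bottle, wash_bottle, tube_blank, beaker_400's own z axis and vertical above 0.5 rad).
It also fails if it takes over 64 s, if anything falls off the work surface, if the arm or the gripper's body presses on something with over 40 N, if the wrist force passes 120 N, or if a joint passes its speed limit or range.

### The arm

A 6-joint arm with a two-finger parallel gripper is mounted at the origin on a cart in front of the work surface, level with it; the furniture and walls round the work are solid. World frame = base frame: x ahead of the robot, y to its left, z up, the work surface at z = 0. Lengths are in mm, angles in rad, forces in N, time in s.
With the tool pointing down it reaches from about 350 to 850 mm from the base axis. Payload 8.1 kg.
Tool frame: the origin (TCP) lies at the very end of the fingers, on their centre line; the grasp point (between the pads) lies 19 mm behind it; z points along the fingers, y is the line along which they close (so a half turn about z gives the same grasp; the last joint's range is limited). The gripper opens to 85 mm and grips with 20 to 120 N. Pads are 22 mm wide; open, the fingers measure 114 mm over their backs; the gripper's body (76 mm by 85 mm) begins 54 mm behind the grasp point. The pads swing forward as they close: fully open they stand 13 mm farther back than shut.
Start: joints at [-1.332, 0.13, 1.488, -0, 1.523, -0.085], TCP at [190.923, -568.818, 231.292] pointing down, gripper open.
Joint ranges: [-2.96, 2.96], [-0.89, 2.26], [0.02, 2.5], [-1.34, 4.48], [0, 2.73], [-2.66, 2.66]. Speed limits (rad/s): [2.39, 2.39, 2.79, 3.14, 3.14, 3.14].

### API

Orientations are given as a unit quaternion [w, x, y, z].
In Python, from plant import bot, optics, ticket gives the robot as it stands.
- The arm moves only by the shell command python3 -m creep 'ROWS' [FORCE]. ROWS is JSON, a list of rows, each an object with "linear": the shift along the tool's x, y, z in cm, a list of three; "turn": the turn, a rotation vector about the tool's x, y, z in rad, a list of three; "claw": the finger opening in cm, from 0 to 8.54. In form: [{"linear": [dx, dy, dz], "turn": [wx, wy, wz], "claw": claw}, ...]. A call has 1 to 10 rows; each row is the pose to reach, as a shift and turn from the pose commanded when the call began, along the tool's axes at that moment; what a row does not reach only later rows make up. A row lasts 1/10 s, in which the tool goes at most 50 mm and 8.59 degrees, less where a joint would pass 70% of its speed; a pose out of reach is approached as far as the arm can. A call with a gripper value outside its range is refused whole. The fingers move at their own pace and stop on an object; FORCE is the grip in N (left out, the last holds). Time passes only in rows, so rows that repeat a pose let the fingers close. It gives the time, the measured TCP pose, the force, the opening and the grip force at its end, in the units of the state.
- bot.sense(): the state, without advancing time (a new reading comes with each control period).
- optics.get_image(name): name is "side" or "top" or "wrist"; returns (picture, depth): 420x560x3 uint8, blue, green, red; 420x560 float32, mm along the optical axis (not along the pixel's ray), 0 where there is no reading.
- optics.camera_params(name): a dict with "fx", "fy", "cx", "cy" (pixels), "R" (3x3) and "t" (3): a world point X has camera coordinates R X + t. Camera axes: x right, y down, z forward; pixel columns grow to the right and rows downward; lengths in mm; the calibration is good to about 2 mm. The wrist camera is an equidistant fisheye: a pixel r from the principal point sees the ray r / f radians off the axis. A picture is of the moment at which its call begins: read the wrist's pose just before it. camera_params takes no time and is no camera call; for the wrist camera it gives the pose at the moment of the call.
- ticket.job_done(): hands the job in; it is judged then, once.
Trained networks look in the newest picture that a camera, given by its name, has taken for a name from the list of things; names that differ only in an ending like _2 or _b are one class to them, and where a whole thing is asked for, a point or a joint stands for the part that bears it (a point fixed in the world has none). Each returns a list of dicts, best first, with "score" (0 to 1); they miss things now and then, are a little off and sometimes report something else, mostly with a low value. They report only what shows in the picture. A call takes as long as a camera call.
- optics.boxes_of(label, camera): "box" ([left, top, width, height] in pixels, round what is visible of it).
- optics.pinpoint(label, camera): "location" ([column, row] in pixels: a listed point, or the origin of a listed thing).
The state is a dict: "time": time; "joints": joint angles; "qd": joint speeds; "joint_efforts": joint torques, N m; "position": TCP position; "ee_rot": TCP orientation; "force": force on the tool from outside, world axes, zero at the start; "wrist_torque": the same for the moment, N m; "finger_gap": finger opening in mm; "gripper_force": force on a finger pad.
Only numpy, scipy, OpenCV 4.12 (cv2) and the standard library are available. Lean on these libraries where they do the work, as an engineer would, in place of code of your own. Each camera call takes 0.05 s, during which the arm holds its last target. There are 200 camera calls.

## Working session

There is one attempt and no reset: what is moved stays moved. The work goes in short steps, Python scripts to look and compute and a shell command to move; the robot and the scene stay as the last step left them, time stands still between calls to the robot, and variables do not carry over. Pictures are saved under pics/ and viewed, at most 10 in all, crops included, and the job is handed in when it is done.

```bash
mkdir -p pics; ls
cat > h.py <<'E'
import numpy as np, cv2
from plant import bot, optics, ticket
from scipy.spatial.transform import Rotation as Ro
def Rq(q): return Ro.from_quat([q[1],q[2],q[3],q[0]])
def deproj(cam,D,uv,z=None,win=2):
    p=optics.camera_params(cam); R=np.array(p['R']);t=np.array(p['t'])
    u,v=uv; a=D[int(v)-win:int(v)+win+1,int(u)-win:int(u)+win+1]; a=a[a>0]
    d=np.median(a) if len(a) else 0
    x=(u-p['cx'])/p['fx'];y=(v-p['cy'])/p['fy']
    if cam=='wrist':
        r=np.hypot(u-p['cx'],v-p['cy'])/p['fx']; s=np.tan(r)/max(r,1e-9); x*=s;y*=s
    if z is not None:
        ray=R.T@np.array([x,y,1]); o=-R.T@t; return o+ray*(z-o[2])/ray[2]
    return R.T@(np.array([x,y,1])*d-t)
E
python3 - <<'E'
from h import *
s=bot.sense(); print({k:np.round(v,3).tolist() for k,v in s.items()})
ims=[]
for c in ['top','side']:
    I,D=optics.get_image(c); cv2.imwrite(f'pics/{c}0.png',I); np.save(c+'0.npy',D)
    for l in ['housing','lid','wing','latch_axis','keeper','acid_bottle','tape_1','wash_bottle','lab_timer','note_block','tube_blank','beaker_400']:
        o=optics.pinpoint(l,c)[:1]
        for q in o: print(c,l,np.round(q['location']),round(q['score'],2),np.round(deproj(c,D,q['location'])))
E
```

```text
pics
{'time': 0.0, 'joints': [-1.332, 0.131, 1.489, -0.0, 1.523, -0.085], 'qd': [-0.001, -0.0, 0.001, 0.001, -0.002, 0.002], 'joint_efforts': [0.0, -56.94, -50.054, 0.0, 0.015, 0.0], 'position': [190.783, -568.299, 230.26], 'ee_rot': [-0.001, 0.987, 0.161, -0.0], 'force': [-0.629, -0.443, -0.077], 'wrist_torque': [-0.031, -0.008, -0.029], 'gripper_force': 0.0, 'finger_gap': 85.517}
top housing [254. 205.] 0.65 [465. 190. 179.]Traceback (most recent call last):
  File "<stdin>", line 7, in <module>
ValueError: it knows: acid_bottle, beaker, housing, keeper, lab_timer, latch_axis, note_block, tape, tube_blank, wash_bottle, wing
```

Run:
```python
from h import *
ims=[]
for c in ['top','side']:
    I,D=optics.get_image(c); cv2.imwrite(f'pics/{c}0.png',I); np.save(c+'0.npy',D)
    for l in ['housing','wing','latch_axis','keeper','acid_bottle','tape','wash_bottle','lab_timer','note_block','tube_blank','beaker']:
        o=optics.pinpoint(l,c)[:1]
        for q in o: print(c,l,np.round(q['location']),round(q['score'],2),np.round(deproj(c,D,q['location'])))
```

```text
top housing [256. 208.] 0.73 [495. 206.  23.]
top wing [252. 185.] 0.43 [524. 222. 193.]
top latch_axis [249. 195.] 0.58 [494. 222. 170.]
top keeper [248. 214.] 0.4 [457. 216.  56.]
top acid_bottle [193. 175.] 0.54 [507. 459.  72.]
top tape [182. 209.] 0.75 [388. 458.  -3.]
top lab_timer [350. 278.] 0.86 [ 395. -209.   19.]
top note_block [407. 278.] 0.62 [ 475. -390.   21.]
top tube_blank [408. 275.] 0.68 [ 489. -390.   18.]
top beaker [156. 174.] 0.81 [449. 576.  96.]
side housing [268. 216.] 0.78 [450. 143.  52.]
side wing [268. 181.] 0.72 [493. 220. 169.]
side latch_axis [268. 182.] 0.66 [494. 217. 166.]
side keeper [258. 205.] 0.36 [442. 215.  72.]
side tape [222. 200.] 0.62 [371. 427.  28.]
side wash_bottle [344. 268.] 0.97 [ 203. -636.  340.]
side lab_timer [314. 275.] 0.43 [ 396. -256.   18.]
side note_block [358. 291.] 0.64 [ 462. -411.   20.]
side tube_blank [387. 286.] 0.61 [ 569. -433.   12.]
```

View pics/top0.png

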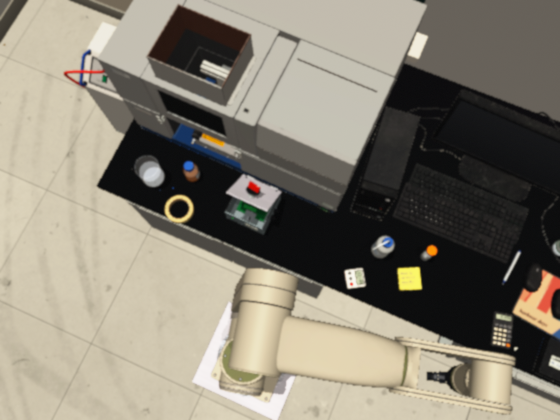

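View pics/side0.png

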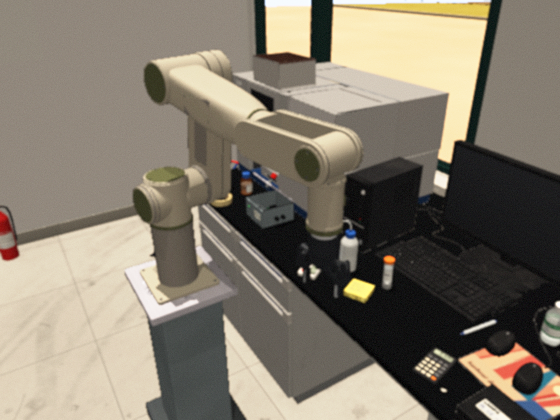

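The top view shows the box at about (253,205) with its hatch half open and the red wing at (252,187). In the side view the wash bottle stands at (348,250) on the way over. Next I fit the hatch plane and the box yaw from depth.

```bash
cat >> h.py <<'E'
def cloud(cam,D,box):
    p=optics.camera_params(cam); R=np.array(p['R']);t=np.array(p['t'])
    u0,v0,u1,v1=box; V,U=np.mgrid[v0:v1,u0:u1]; d=D[v0:v1,u0:u1]
    x=(U-p['cx'])/p['fx'];y=(V-p['cy'])/p['fy']
    if cam=='wrist':
        r=np.hypot(U-p['cx'],V-p['cy'])/p['fx']; s=np.where(r<1.4,np.tan(r),0)/np.maximum(r,1e-9); x=x*s;y=y*s
    P=np.stack([x*d,y*d,d],-1).reshape(-1,3); m=d.ravel()>0
    return (P-t)@R, m
E
python3 - <<'E'
from h import *
I=cv2.imread('pics/top0.png');D=np.load('top0.npy')
box=(215,165,295,240); P,m=cloud('top',D,box)
c=I[box[1]:box[3],box[0]:box[2]].reshape(-1,3).astype(int)
grey=(c.min(1)>120)&(np.ptp(c,axis=1)<40)
k=m&grey&(P[:,2]>75)&(P[:,2]<230)&(P[:,0]<620)
Q=P[k]; print(len(Q),Q.min(0),Q.max(0))
# RANSAC plane
best=0;rg=np.random.default_rng(0)
for _ in range(500):
    a=Q[rg.choice(len(Q),3,False)];n=np.cross(a[1]-a[0],a[2]-a[0]);n/=np.linalg.norm(n)+1e-9
    i=abs((Q-a[0])@n)<4
    if i.sum()>best: best=i.sum();bi=i
L=Q[bi];ce=L.mean(0);n=np.linalg.svd(L-ce)[2][2];n*=np.sign(n[2]);print(best,ce,n,'lid angle',np.arccos(n[2]),'yaw',np.arctan2(-n[1],-n[0]))
h=n[:2]/np.linalg.norm(n[:2])
for yaw in [np.arctan2(-n[1],-n[0])]:
    X=np.array([np.cos(yaw),np.sin(yaw)]);Y=np.array([-X[1],X[0]])
    print(np.percentile(L[:,:2]@X,[0,2,98,100]),np.percentile(L[:,:2]@Y,[0,2,98,100]),L[:,2].min(),L[:,2].max())
red=m&(c[:,2]>120)&(c[:,1]<70);print('red',red.sum(),P[red].mean(0))
cv2.imwrite('pics/crop.png',cv2.resize(I[150:250,190:310],None,fx=6,fy=6,interpolation=cv2.INTER_CUBIC))
E
```

```text
896 [421.43088933 137.82824662  75.87254194] [581.51520779 291.83714992 201.04706183]
759 [516.12365589 213.62055283 142.07624097] [ 0.6856948  -0.0158265   0.72771709] lid angle 0.7558087265394814 yaw 3.1185157799354153
[-575.17168678 -570.62444178 -458.98092662 -453.64397742] [-302.82577121 -301.07777954 -153.32474669 -150.19610795] 79.35995049236654 201.04706182639677
red 67 [518.91087501 216.29180285 191.79300067]
```

View pics/crop.png

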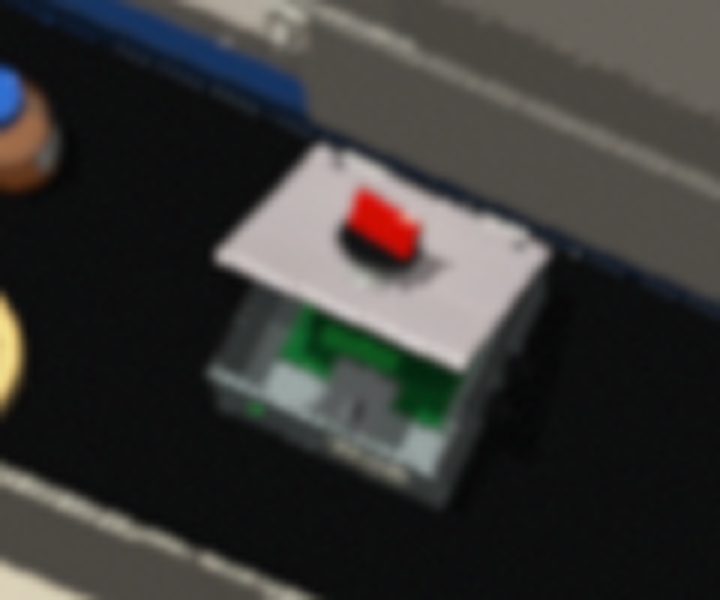

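```bash
python3 -m creep '[{"linear":[2,-1.5,-3],"turn":[0,0,-0.08],"claw":0},{"linear":[5,-4,-6],"turn":[0,0,-0.16],"claw":0},{"linear":[9,-7,-8],"turn":[0,0,-0.24],"claw":0},{"linear":[12.6,-10,-10],"turn":[0,0,-0.32],"claw":0},{"linear":[16.4,-13,-11],"turn":[0,0,-0.4],"claw":0},{"linear":[20,-16,-11],"turn":[0,0,-0.48],"claw":0},{"linear":[23.6,-19,-11],"turn":[0,0,-0.56],"claw":0},{"linear":[27.2,-22,-11],"turn":[0,0,-0.64],"claw":0},{"linear":[31,-25,-11],"turn":[0,0,-0.72],"claw":0},{"linear":[34.4,-27.4,-11],"turn":[0,0,-0.8],"claw":0}]' 20; python3 -c "
from h import *
s=bot.sense();print(s['joints'],Rq(s['ee_rot']).as_matrix().round(3))"
```

```text
time: 2.3
position: [430.7, -197.4, 341.7]
ee_rot: [0.0, 0.845, 0.534, 0.0]
force: [0.6, -0.2, -0.1]
finger_gap: -0.2
gripper_force: 0.0
[-5.38319188e-01 -2.33563230e-01  1.64074957e+00  2.63464274e-04
  1.73336257e+00 -9.50829843e-02] [[ 0.429  0.903  0.001]
 [ 0.903 -0.429 -0.   ]
 [ 0.     0.001 -1.   ]]
```

```bash
python3 -m creep '[{"linear":[3.8,-2.2,0],"turn":[0,0,-0.05],"claw":0},{"linear":[7.5,-4.3,0],"turn":[0,0,-0.1],"claw":0},{"linear":[11.3,-6.5,0],"turn":[0,0,-0.15],"claw":0},{"linear":[15,-8.6,0],"turn":[0,0,-0.2],"claw":0},{"linear":[18.8,-10.8,0],"turn":[0,0,-0.25],"claw":0},{"linear":[22.5,-12.9,0],"turn":[0,0,-0.3],"claw":0},{"linear":[26.3,-15.1,0],"turn":[0,0,-0.35],"claw":0},{"linear":[30,-17.2,0],"turn":[0,0,-0.4],"claw":0},{"linear":[33.7,-19.3,0],"turn":[0,0,-0.42],"claw":0},{"linear":[33.7,-19.3,0],"turn":[0,0,-0.42],"claw":0}]'
python3 - <<'E'
from h import *
s=bot.sense();print(np.round(s['joints'],3),Rq(s['ee_rot']).as_matrix().round(3))
for c in ['wrist','top']:
    p=optics.camera_params(c)
    I,D=optics.get_image(c); cv2.imwrite(f'pics/{c}1.png',I); np.save(c+'1.npy',D); print(c,p)
    for l in ['housing','wing','latch_axis','keeper']:
        for q in optics.pinpoint(l,c)[:1]: print(c,l,np.round(q['location']),round(q['score'],2),np.round(deproj(c,D,q['location'])))
E
```

```text
time: 3.3
position: [400.3, 192.0, 341.2]
ee_rot: [-0.001, 0.714, 0.7, 0.0]
force: [0.1, -0.2, 0.3]
finger_gap: 0.6
gripper_force: 0.0
[ 0.33  -0.316  1.709  0.002  1.748  0.351] [[ 0.021  1.    -0.   ]
 [ 1.    -0.021  0.002]
 [ 0.002 -0.    -1.   ]]
wrist {'fx': 325.19226210127806, 'fy': 325.19226210127806, 'cx': 274.9809412660675, 'cy': 206.31021027114866, 'R': array([[ 9.99786798e-01, -2.06468729e-02, -2.56465852e-04],
       [-1.97157500e-02, -9.58242460e-01,  2.85276491e-01],
       [-6.13582391e-03, -2.85210613e-01, -9.58445229e-01]]), 't': array([-397.05111749,  124.81403494,  541.25319791])}
wrist housing [339. 143.] 0.88 [494. 217.  24.]
wrist wing [400. 163.] 0.95 [522. 214. 192.]
top {'fx': 543.4006573501838, 'fy': 543.4006573501838, 'cx': 281.0566193562957, 'cy': 215.1220913227182, 'R': array([[ 0.40126099, -0.91595813, -0.00321448],
       [-0.88441868, -0.38652642, -0.2615357 ],
       [ 0.23831327,  0.10778702, -0.96518845]]), 't': array([-103.2284674 ,  498.05059987, 1874.73827115])}
top housing [253. 206.] 0.74 [327.  99. 736.]
top latch_axis [252. 196.] 0.68 [346. 111. 741.]
top keeper [250. 211.] 0.4 [313.  99. 734.]
```

View pics/wrist1.png

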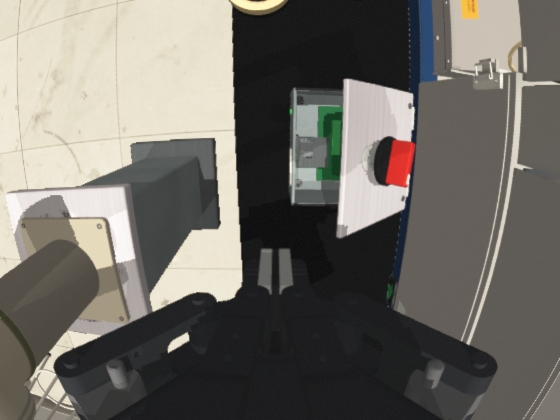

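The wrist view shows the box (front wall at column 292, rows 90–205), the tilted hatch and the red wing at (400,163). I refine the hatch plane, hinge and wing orientation from this depth.

Run:
```python
from h import *
I=cv2.imread('pics/wrist1.png');D=np.load('wrist1.npy')
b=(280,70,430,245);P,m=cloud('wrist',D,b)
c=I[b[1]:b[3],b[0]:b[2]].reshape(-1,3).astype(int)
grey=(c.min(1)>120)&(np.ptp(c,axis=1)<40)
Q=P[m&grey&(P[:,2]>88)&(P[:,2]<230)&(P[:,0]<600)]
best=0;rg=np.random.default_rng(0)
for _ in range(500):
    a=Q[rg.choice(len(Q),3,False)];n=np.cross(a[1]-a[0],a[2]-a[0]);n/=np.linalg.norm(n)+1e-9
    i=abs((Q-a[0])@n)<3
    if i.sum()>best: best=i.sum();bi=i
L=Q[bi];ce=L.mean(0);n=np.linalg.svd(L-ce,full_matrices=False)[2][2];n*=np.sign(n[2])
yaw=np.arctan2(n[1],n[0]);print(best,len(Q),ce,n,'angle',np.arccos(n[2]),'yaw',yaw)
# min-area rectangle in lid plane coords
for yw in (yaw,):
    Yv=np.array([-np.sin(yw),np.cos(yw),0]);Xv=np.cross(Yv,n)
    ab=np.c_[(L-ce)@Xv,(L-ce)@Yv].astype(np.float32)
    r=cv2.minAreaRect(ab);print(r)
    print(np.percentile(ab,[1,99],axis=0))
    red=m&(c[:,2]>110)&(c[:,1]<70)&(c[:,0]<70);W=P[red]-ce
    h=W@n;print('red h',np.percentile(h,[2,50,98]))
    T=W[h>np.percentile(h,98)-6]   # top face
    t=np.c_[T@Xv,T@Yv].astype(np.float32);print('wing top rect',len(t),cv2.minAreaRect(t))
    w=np.c_[W@Xv,W@Yv];print(np.median(w,0)); 
    cc=np.array(cv2.minAreaRect(t)[0]);p=ce+Xv*cc[0]+Yv*cc[1]+n*43;print('wingtop world',p)
F=P[m&(P[:,2]>70)&(P[:,2]<84)&(P[:,0]<450)];print('rim',len(F),np.percentile(F,[1,50,99],axis=0))
```

```text
7417 7635 [503.98359385 218.49446508 155.13502495] [ 0.67881201 -0.02308713  0.73394907] angle 0.7466782412128399 yaw -0.033997976497627036
((24.104049682617188, -5.012542724609375), (153.3925323486328, 149.1441192626953), 89.99962615966797)
[[-49.16839844 -79.83867493]
 [ 94.22703583  70.18961853]]
red h [27.23011426 39.060367   48.55249023]
wing top rect 344 ((-8.303503036499023, -4.896003723144531), (42.727928161621094, 9.920275688171387), 74.51043701171875)
[-11.01952902  -3.73480769]
wingtop world [526.91526178 212.81569961 192.33461157]
rim 661 [[422.33026772 140.93111827  70.11792693]
 [428.48471259 213.40060583  78.77086794]
 [449.4559714  289.76719292  81.21154235]]
```

```bash
python3 -m creep '[{"linear":[-0.7,2,2],"turn":[0,0,0],"claw":0},{"linear":[-1.4,4.2,5],"turn":[0,0,0],"claw":0},{"linear":[-2.1,6.3,8],"turn":[0,0,0],"claw":0},{"linear":[-2.8,8.3,11],"turn":[0,0,0],"claw":0},{"linear":[-2.8,8.3,13],"turn":[0,0,0],"claw":0},{"linear":[-2.8,8.3,14],"turn":[0,0,0],"claw":0},{"linear":[-2.8,8.3,15],"turn":[0,0,0],"claw":0},{"linear":[-2.8,8.3,16],"turn":[0,0,0],"claw":0},{"linear":[-2.8,8.3,17],"turn":[0,0,0],"claw":0}]'
```

```text
time: 4.7
position: [484.3, 157.8, 171.9]
ee_rot: [0.001, 0.716, 0.698, 0.001]
force: [0.5, -0.2, 2.7]
finger_gap: 0.2
gripper_force: 0.9
```

```bash
python3 -m creep '[{"linear":[0,0,0.9],"turn":[0,0,0],"claw":0},{"linear":[0,0,1.8],"turn":[0,0,0],"claw":0},{"linear":[0,0,2.7],"turn":[0,0,0],"claw":0},{"linear":[0,0,3.6],"turn":[0,0,0],"claw":0},{"linear":[0,0,4.5],"turn":[0,0,0],"claw":0}]';python3 -m creep '[{"linear":[0,0,0.8],"turn":[0,0,0],"claw":0},{"linear":[0,0,1.6],"turn":[0,0,0],"claw":0},{"linear":[0,0,2.2],"turn":[0,0,0],"claw":0},{"linear":[0,0,2.7],"turn":[0,0,0],"claw":0}]'
```

```text
time: 5.2
position: [483.7, 157.5, 125.6]
ee_rot: [-0.0, 0.717, 0.698, -0.0]
force: [-0.6, 0.0, 2.1]
finger_gap: -0.2
gripper_force: 1.0
time: 5.6
position: [483.4, 157.4, 98.5]
ee_rot: [-0.0, 0.717, 0.698, -0.0]
force: [-2.0, 0.6, 2.0]
finger_gap: 0.5
gripper_force: 0.9
```

```bash
python3 -m creep '[{"linear":[0,0,0.4],"turn":[0,0,0],"claw":0},{"linear":[0,0,0.8],"turn":[0,0,0],"claw":0},{"linear":[0,0,1.1],"turn":[0,0,0],"claw":0},{"linear":[0,0,1.1],"turn":[0,0,0],"claw":0}]'
```

```text
time: 6.0
position: [483.6, 157.4, 87.8]
ee_rot: [-0.0, 0.717, 0.697, -0.0]
force: [-0.3, 0.2, -1.0]
finger_gap: -0.3
gripper_force: 0.0
```

```bash
python3 -m creep '[{"linear":[0,0,0.1],"turn":[0,0,0],"claw":0},{"linear":[0,0,0.2],"turn":[0,0,0],"claw":0},{"linear":[0,0,0.2],"turn":[0,0,0],"claw":0}]';python3 -m creep '[{"linear":[0,0,0.1],"turn":[0,0,0],"claw":0},{"linear":[0,0,0.2],"turn":[0,0,0],"claw":0},{"linear":[0,0,0.2],"turn":[0,0,0],"claw":0}]'
```

```text
time: 6.3
position: [483.9, 157.5, 87.0]
ee_rot: [0.0, 0.717, 0.697, 0.0]
force: [-2.9, -0.7, 5.2]
finger_gap: -0.3
gripper_force: 2.9
time: 6.6
position: [484.1, 157.5, 86.8]
ee_rot: [0.0, 0.717, 0.698, 0.0]
force: [-11.1, -3.4, 22.4]
finger_gap: -0.3
gripper_force: 11.1
```

```bash
python3 -m creep '[{"linear":[0,0,-3],"turn":[0,0,0],"claw":0},{"linear":[0,0,-7],"turn":[0,0,0],"claw":0},{"linear":[0,0,-11],"turn":[0,0,0],"claw":4.5},{"linear":[3,-1.1,-14],"turn":[0,0,0],"claw":4.5},{"linear":[5.7,-2.1,-15],"turn":[0,0,0],"claw":4.5},{"linear":[5.7,-2.1,-15],"turn":[0,0,0],"claw":4.5},{"linear":[5.7,-2.1,-15],"turn":[0,0,0],"claw":4.5}]'
cat > w.py <<'E'
from h import *
import sys
s=bot.sense();print(np.round(s['joints'],3),np.round(s['position'],1),Rq(s['ee_rot']).as_matrix().round(3).tolist())
I,D=optics.get_image('wrist');n=sys.argv[1];cv2.imwrite(f'pics/{n}.png',I);np.save(n+'.npy',D)
for l in ['housing','wing']:
    for q in optics.pinpoint(l,'wrist')[:1]: print(l,np.round(q['location']),round(q['score'],2),np.round(deproj('wrist',D,q['location'])))
b=(0,0,560,420);P,m=cloud('wrist',D,b);c=I.reshape(-1,3).astype(int)
grey=(c.min(1)>110)&(np.ptp(c,axis=1)<40)
k=m&grey&(abs(P[:,2]-87)<9)&(P[:,0]>350)&(P[:,0]<600)&(abs(P[:,1]-214)<110)
L=P[k];print('lid',len(L),np.median(L,0),np.percentile(L[:,2],[5,95]),cv2.minAreaRect(L[:,:2].astype(np.float32)))
A=np.c_[L[:,0]-500,L[:,1]-214,np.ones(len(L))];print('plane',np.linalg.lstsq(A,L[:,2],rcond=None)[0].round(4))
red=m&(c[:,2]>110)&(c[:,1]<70)&(c[:,0]<70)&(abs(P[:,0]-464)<60)&(abs(P[:,1]-214)<60)
W=P[red];print('red z',np.percentile(W[:,2],[2,50,98]))
zt=np.percentile(W[:,2],97);T=W[abs(W[:,2]-zt)<4];r=cv2.minAreaRect(T[:,:2].astype(np.float32));print('wing top',len(T),r)
E
python3 w.py wrist2
```

```text
time: 7.3
position: [464.3, 215.4, 234.4]
ee_rot: [0.0, 0.716, 0.698, 0.0]
force: [0.2, -0.2, -0.2]
finger_gap: 44.6
gripper_force: 0.0
[ 0.334 -0.112  1.726 -0.     1.527  0.36 ] [464.3 215.4 234.4] [[0.025, 1.0, 0.001], [1.0, -0.025, -0.0], [-0.0, 0.001, -1.0]]
housing [304. 171.] 0.66 [491. 234.  85.]
wing [272. 196.] 0.91 [463. 224. 133.]
lid 22513 [502.5549435  231.84535601  84.80179701] [83.54219382 85.96516834] ((500.5535888671875, 218.2803192138672), (153.68360900878906, 159.53955078125), 88.1849365234375)
plane [-3.20000e-03 -1.20000e-03  8.47829e+01]
red z [111.01840369 132.58924376 134.08003358]
wing top 572 ((462.52587890625, 219.88731384277344), (42.886695861816406, 9.967098236083984), 74.44953155517578)
```

View pics/wrist2.png

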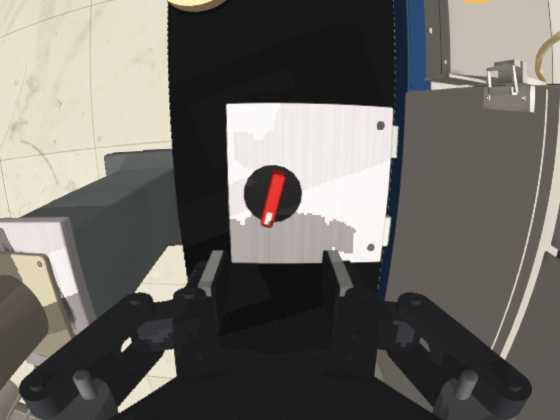

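The hatch lies flat and shut; the wing is at (272,198), turned about 0.25 rad. The y value shifted from my earlier estimate, so I repeat the measurement now that the arm is settled.

```bash
python3 w.py wrist3
python3 - <<'E'
from h import *
D=None
I,D=optics.get_image('top')
P,m=cloud('top',D,(215,165,295,240));c=I[165:240,215:295].reshape(-1,3).astype(int)
red=m&(c[:,2]>120)&(c[:,1]<70)
print(red.sum(), np.median(P[red],0) if red.sum() else '')
print(bot.sense()['position'])
E
```

```text
[ 0.332 -0.111  1.728 -0.     1.527  0.36 ] [464.  214.2 233.2] [[0.028, 1.0, -0.002], [1.0, -0.028, -0.001], [-0.001, -0.002, -1.0]]
housing [304. 168.] 0.59 [491. 237.  86.]
wing [273. 196.] 0.6 [464. 225. 135.]
lid 22741 [503.56017081 233.34768895  86.48121702] [85.24574428 87.64231235] ((501.45318603515625, 219.88565063476562), (153.29319763183594, 159.3306884765625), 88.34556579589844)
plane [-6.00000e-04 -3.00000e-04  8.64596e+01]
red z [112.61054423 134.13765863 135.7345202 ]
wing top 575 ((463.2646484375, 221.52528381347656), (42.61025619506836, 9.95153522491455), 74.54185485839844)
7 [457.47356392 215.81917136 136.52834543]
[464.23302813 214.36050773 233.66117779]
```

Run:
```python
from h import *
I=cv2.imread('pics/wrist3.png');D=np.load('wrist3.npy')
P,m=cloud('wrist',D,(0,0,560,420));P=P.reshape(420,560,3);m=m.reshape(420,560)
k=m&(P[...,2]>222)&(P[...,2]<250)&(abs(P[...,0]-464)<60)&(abs(P[...,1]-214)<40)
for lo,hi in((222,228),(228,234),(234,240),(240,246)):
  for sgn in(-1,1):
    kk=k&(P[...,2]>lo)&(P[...,2]<hi)&(sgn*(P[...,0]-464)>0)
    if kk.sum(): v,u=np.nonzero(kk);print(lo,sgn,kk.sum(),np.percentile(P[kk],[3,50,97],axis=0).round(1).tolist(),u.min(),u.max(),v.min(),v.max())
I,D=optics.get_image('side');P,m=cloud('side',D,(0,0,560,420));c=I.reshape(-1,3).astype(int)
red=m&(c[:,2]>110)&(c[:,1]<70)&(c[:,0]<70)&(abs(P[:,0]-464)<60)&(abs(P[:,1]-214)<60)&(P[:,2]>90)
print('side',red.sum(),P[red].round(0).tolist()[:12])
```

```text
234 -1 69 [[437.6, 206.0, 235.6], [442.5, 219.5, 238.6], [442.9, 227.4, 239.9]] 213 229 250 291
234 1 77 [[487.2, 205.2, 235.1], [487.9, 219.1, 238.5], [493.6, 225.8, 239.9]] 321 337 250 291
240 -1 210 [[431.0, 206.6, 240.1], [441.7, 223.7, 243.5], [442.9, 227.5, 245.9]] 197 228 250 298
240 1 206 [[487.3, 205.1, 240.3], [489.0, 221.8, 243.5], [499.8, 226.0, 245.9]] 322 354 251 298
side 19 [[463.0, 234.0, 139.0], [471.0, 240.0, 135.0], [460.0, 228.0, 138.0], [465.0, 228.0, 136.0], [466.0, 222.0, 139.0], [461.0, 230.0, 132.0], [458.0, 217.0, 138.0], [464.0, 218.0, 136.0], [462.0, 206.0, 141.0], [464.0, 237.0, 124.0], [454.0, 210.0, 137.0], [456.0, 205.0, 139.0]]
```

```bash
python3 -m creep '[{"linear":[0.5,-0.2,2],"turn":[0,0,0.1],"claw":4.5},{"linear":[0.54,-0.2,5],"turn":[0,0,0.2],"claw":4.5},{"linear":[0.54,-0.2,8],"turn":[0,0,0.243],"claw":4.5},{"linear":[0.54,-0.2,10],"turn":[0,0,0.243],"claw":3.5},{"linear":[0.54,-0.2,10.8],"turn":[0,0,0.243],"claw":3},{"linear":[0.54,-0.2,10.8],"turn":[0,0,0.243],"claw":3}]'; python3 w.py wrist4
```

```text
time: 8.3
position: [461.6, 220.0, 125.1]
ee_rot: [-0.0, 0.796, 0.605, -0.001]
force: [-0.0, 0.4, -0.8]
finger_gap: 29.9
gripper_force: 0.0
[ 0.344 -0.03   1.852  0.     1.322  0.615] [461.6 220.  125.1] [[0.267, 0.964, -0.002], [0.964, -0.267, -0.001], [-0.001, -0.002, -1.0]]
housing [318. 188.] 0.87 [496. 244.  89.]
wing [275. 265.] 0.59 [466. 227. 137.]
lid 43522 [510.89956795 248.84182943  89.11257699] [87.95845803 90.2205509 ] ((503.0944519042969, 220.44793701171875), (153.88180541992188, 158.96629333496094), 88.3153076171875)
plane [3.60000e-03 1.10000e-03 8.90486e+01]
red z [133.19638254 136.74253536 138.0664937 ]
wing top 661 ((464.859619140625, 221.83132934570312), (44.1469841003418, 9.467479705810547), 73.93968200683594)
```

View pics/wrist4.png

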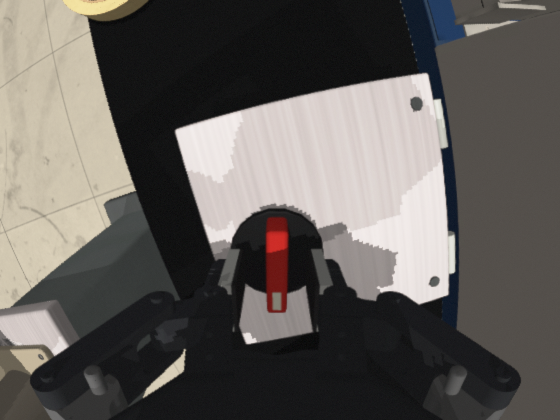

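The wing sits centred between the fingers at (277,262), mark toward -y, jaw lined up with it. I lower and grip gently.

```bash
python3 -m creep '[{"linear":[0,0,0.4],"turn":[0,0,0],"claw":3},{"linear":[0,0,0.8],"turn":[0,0,0],"claw":2},{"linear":[0,0,0.8],"turn":[0,0,0],"claw":0.8},{"linear":[0,0,0.8],"turn":[0,0,0],"claw":0.8},{"linear":[0,0,0.8],"turn":[0,0,0],"claw":0.8},{"linear":[0,0,0.8],"turn":[0,0,0],"claw":0.8}]' 20; python3 -c "
from h import *
s=bot.sense();print(s['position'],s['force'],s['wrist_torque'],s['finger_gap'])"
```

```text
time: 9.05
position: [462.3, 220.4, 118.1]
ee_rot: [0.0, 0.796, 0.606, -0.0]
force: [2.4, -0.3, -4.4]
finger_gap: 9.4
gripper_force: 22.2
[462.33681946 220.37785458 118.05747854] [ 2.38043484 -0.30969938 -4.35314269] [-0.05486136 -0.30919596 -0.03962929] 9.394667887772316
```

```bash
cat > s.py <<'E'
from h import *
s=bot.sense();M=Rq(s['ee_rot']).as_matrix();print(np.round(s['position'],2),'F',np.round(s['force'],1),'T',np.round(s['wrist_torque'],2),'gap',round(s['finger_gap'],1),'yaw',round(np.arctan2(M[1,1],M[0,1]),3),s['time'])
E
step(){ python3 s.py; }
python3 -m creep '[{"linear":[0,0,0.1],"turn":[0,0,0],"claw":0.8},{"linear":[0,0,0.1],"turn":[0,0,0],"claw":0.8}]'>/dev/null; python3 s.py
python3 -m creep '[{"linear":[0,0,0.1],"turn":[0,0,0],"claw":0.8},{"linear":[0,0,0.1],"turn":[0,0,0],"claw":0.8}]'>/dev/null; python3 s.py
python3 -m creep '[{"linear":[0,0,0.1],"turn":[0,0,0],"claw":0.8},{"linear":[0,0,0.1],"turn":[0,0,0],"claw":0.8}]'>/dev/null; python3 s.py
python3 -m creep '[{"linear":[0,0,0.1],"turn":[0,0,0],"claw":0.8},{"linear":[0,0,0.1],"turn":[0,0,0],"claw":0.8}]'>/dev/null; python3 s.py
```

```text
[462.46 220.44 117.66] F [-0.2 -1.8  3.3] T [-0.27  0.25 -0.04] gap 9.2 yaw -0.27 9.25
[462.48 220.46 116.51] F [-1.3 -2.4  3.8] T [-0.3   0.28 -0.06] gap 9.3 yaw -0.27 9.45
[462.5  220.48 115.42] F [-2.4 -1.3  4.7] T [-0.35  0.33 -0.  ] gap 9.6 yaw -0.27 9.65
[462.5  220.48 114.35] F [-1.8 -2.5  5.9] T [-0.35  0.35 -0.02] gap 9.7 yaw -0.27 9.85
```

```bash
r='[{"linear":[0,0,0.06],"turn":[0,0,0],"claw":0.8},{"linear":[0,0,0.06],"turn":[0,0,0],"claw":0.8}]'
python3 -m creep '[{"linear":[0,0,0.06],"turn":[0,0,0],"claw":0.8},{"linear":[0,0,0.06],"turn":[0,0,0],"claw":0.8}]' 40 >/dev/null; python3 s.py
python3 -m creep '[{"linear":[0,0,0.06],"turn":[0,0,0],"claw":0.8},{"linear":[0,0,0.06],"turn":[0,0,0],"claw":0.8}]'>/dev/null; python3 s.py
python3 -m creep '[{"linear":[0,0,0.06],"turn":[0,0,0],"claw":0.8},{"linear":[0,0,0.06],"turn":[0,0,0],"claw":0.8}]'>/dev/null; python3 s.py
```

```text
[462.52 220.47 113.84] F [-1.3 -2.   5.7] T [-0.41  0.44 -0.02] gap 9.3 yaw -0.27 10.05
[462.54 220.48 113.31] F [-1.9 -1.7  6.3] T [-0.41  0.47 -0.05] gap 8.8 yaw -0.27 10.25
[462.51 220.48 112.72] F [-2.6 -2.3  6.6] T [-0.42  0.46 -0.11] gap 9.2 yaw -0.27 10.45
```

```bash
python3 -m creep '[{"linear":[0,0,0.06],"turn":[0,0,0],"claw":0.8},{"linear":[0,0,0.06],"turn":[0,0,0],"claw":0.8}]'>/dev/null; python3 s.py
python3 -m creep '[{"linear":[0,0,0.06],"turn":[0,0,0],"claw":0.8},{"linear":[0,0,0.06],"turn":[0,0,0],"claw":0.8}]'>/dev/null; python3 s.py
```

```text
[462.53 220.5  112.2 ] F [-3.2 -1.5  7.9] T [-0.44  0.56 -0.04] gap 8.9 yaw -0.27 10.65
[462.56 220.5  111.66] F [-3.1 -2.9  7.3] T [-0.49  0.53 -0.07] gap 8.7 yaw -0.27 10.85
```

```bash
python3 -m creep '[{"linear":[0,0,0.06],"turn":[0,0,0],"claw":0.8},{"linear":[0,0,0.06],"turn":[0,0,0],"claw":0.8}]'>/dev/null; python3 s.py
```

```text
[462.55 220.5  111.13] F [-3.1 -2.6  7.3] T [-0.44  0.55 -0.03] gap 9.1 yaw -0.27 11.05
```

```bash
python3 -m creep '[{"linear":[0,0,0.06],"turn":[0,0,0],"claw":0.8},{"linear":[0,0,0.06],"turn":[0,0,0],"claw":0.8}]'>/dev/null; python3 s.py
python3 -m creep '[{"linear":[0,0,0.06],"turn":[0,0,0],"claw":0.8},{"linear":[0,0,0.06],"turn":[0,0,0],"claw":0.8}]'>/dev/null; python3 s.py
```

```text
[462.57 220.51 110.56] F [-4.1 -1.6  8.9] T [-0.43  0.62 -0.06] gap 9.0 yaw -0.27 11.25
[462.56 220.51 110.02] F [-3.4 -2.8  8.4] T [-0.54  0.62 -0.04] gap 9.1 yaw -0.27 11.45
```

```bash
python3 -m creep '[{"linear":[0,0,0.06],"turn":[0,0,0],"claw":0.8},{"linear":[0,0,0.06],"turn":[0,0,0],"claw":0.8}]'>/dev/null; python3 s.py
python3 -m creep '[{"linear":[0,0,0.06],"turn":[0,0,0],"claw":0.8},{"linear":[0,0,0.06],"turn":[0,0,0],"claw":0.8}]'>/dev/null; python3 s.py
```

```text
[462.59 220.53 109.49] F [-4.3 -3.2  8.8] T [-0.55  0.68 -0.01] gap 8.9 yaw -0.27 11.65
[462.59 220.5  108.93] F [-3.3 -3.3 10.7] T [-0.51  0.77 -0.07] gap 9.3 yaw -0.27 11.85
```

```bash
python3 -m creep '[{"linear":[0,0,0.06],"turn":[0,0,0],"claw":0.8},{"linear":[0,0,0.06],"turn":[0,0,0],"claw":0.8}]'>/dev/null; python3 s.py
```

```text
[462.59 220.52 108.36] F [-4.  -3.6 10. ] T [-0.58  0.77 -0.03] gap 9.0 yaw -0.27 12.05
```

```bash
python3 -m creep '[{"linear":[0,0,0.06],"turn":[0,0,0],"claw":0.8},{"linear":[0,0,0.06],"turn":[0,0,0],"claw":0.8}]'>/dev/null; python3 s.py
```

```text
[462.61 220.51 107.82] F [-3.8 -2.9 11. ] T [-0.57  0.84 -0.05] gap 9.0 yaw -0.27 12.25
```

```bash
python3 -m creep '[{"linear":[0,0,0.06],"turn":[0,0,0],"claw":0.8},{"linear":[0,0,0.06],"turn":[0,0,0],"claw":0.8}]'>/dev/null; python3 s.py
python3 -m creep '[{"linear":[0,0,0.06],"turn":[0,0,0],"claw":0.8},{"linear":[0,0,0.06],"turn":[0,0,0],"claw":0.8}]'>/dev/null; python3 s.py
```

```text
[462.61 220.51 107.28] F [-5.4 -3.5 11.4] T [-0.61  0.81 -0.04] gap 9.0 yaw -0.27 12.45
[462.62 220.53 106.74] F [-4.9 -3.6 12. ] T [-0.59  0.88 -0.01] gap 8.9 yaw -0.27 12.65
```

```bash
python3 -m creep '[{"linear":[0,0,0.06],"turn":[0,0,0],"claw":0.8},{"linear":[0,0,0.06],"turn":[0,0,0],"claw":0.8}]'>/dev/null; python3 s.py
```

```text
[462.63 220.54 106.19] F [-3.9 -2.7 11.4] T [-0.6   0.91 -0.11] gap 9.1 yaw -0.27 12.85
```

```bash
python3 -m creep '[{"linear":[0,0,0.06],"turn":[0,0,0],"claw":0.8},{"linear":[0,0,0.06],"turn":[0,0,0],"claw":0.8}]'>/dev/null; python3 s.py
python3 -m creep '[{"linear":[0,0,0.06],"turn":[0,0,0],"claw":0.8},{"linear":[0,0,0.06],"turn":[0,0,0],"claw":0.8}]'>/dev/null; python3 s.py
```

```text
[462.64 220.55 105.63] F [-5.1 -3.5 12.1] T [-0.59  0.98 -0.02] gap 9.0 yaw -0.27 13.05
[462.71 220.55 105.39] F [-5.9 -3.1 14. ] T [-0.66  1.15 -0.06] gap 8.9 yaw -0.27 13.25
```

```bash
python3 -m creep '[{"linear":[0,0,0.06],"turn":[0,0,0],"claw":0.8},{"linear":[0,0,0.06],"turn":[0,0,0],"claw":0.8}]'>/dev/null; python3 s.py
```

```text
[462.79 220.6  105.33] F [-7.7 -4.1 19.2] T [-0.87  1.52 -0.05] gap 9.1 yaw -0.27 13.45
```

Floor felt at tip z≈105.4 mm. I back off about 1.1 mm and start turning, watching torque.

```bash
python3 -m creep '[{"linear":[0,0,-0.1],"turn":[0,0,0],"claw":0.8},{"linear":[0,0,-0.19],"turn":[0,0,0],"claw":0.8},{"linear":[0,0,-0.19],"turn":[0,0,0],"claw":0.8}]'>/dev/null; python3 s.py
python3 -m creep '[{"linear":[0,0,0],"turn":[0,0,0.06],"claw":0.8},{"linear":[0,0,0],"turn":[0,0,0.12],"claw":0.8},{"linear":[0,0,0],"turn":[0,0,0.18],"claw":0.8},{"linear":[0,0,0],"turn":[0,0,0.2],"claw":0.8}]'>/dev/null; python3 s.py
```

```text
[462.67 220.52 106.46] F [-5.3 -3.5 11. ] T [-0.64  0.9  -0.04] gap 8.7 yaw -0.27 13.75
[462.75 220.5  106.38] F [-3.8 -4.4 11.1] T [-0.67  0.8   0.06] gap 8.8 yaw -0.472 14.15
```

```bash
python3 -m creep '[{"linear":[0,0,0],"turn":[0,0,0.04],"claw":0.8},{"linear":[0,0,0],"turn":[0,0,0.08],"claw":0.8},{"linear":[0,0,0],"turn":[0,0,0.12],"claw":0.8}]'>/dev/null; python3 s.py
python3 -m creep '[{"linear":[0,0,0],"turn":[0,0,0.04],"claw":0.8},{"linear":[0,0,0],"turn":[0,0,0.08],"claw":0.8}]'>/dev/null; python3 s.py
python3 -m creep '[{"linear":[0,0,0],"turn":[0,0,0.04],"claw":0.8},{"linear":[0,0,0],"turn":[0,0,0.08],"claw":0.8}]'>/dev/null; python3 s.py
```

```text
[462.81 220.47 106.4 ] F [-4.4 -4.2 12. ] T [-0.66  0.79  0.02] gap 9.4 yaw -0.591 14.45
[462.85 220.46 106.42] F [-3.8 -2.7 11.2] T [-0.71  0.78  0.06] gap 9.0 yaw -0.672 14.65
[462.87 220.43 106.43] F [-5.  -3.5 12.3] T [-0.73  0.8   0.14] gap 8.8 yaw -0.752 14.85
```

```bash
python3 -m creep '[{"linear":[0,0,0],"turn":[0,0,0.06],"claw":0.8},{"linear":[0,0,0],"turn":[0,0,0.12],"claw":0.8},{"linear":[0,0,0],"turn":[0,0,0.18],"claw":0.8}]'>/dev/null; python3 s.py
python3 -m creep '[{"linear":[0,0,0],"turn":[0,0,0.06],"claw":0.8},{"linear":[0,0,0],"turn":[0,0,0.12],"claw":0.8},{"linear":[0,0,0],"turn":[0,0,0.18],"claw":0.8}]'>/dev/null; python3 s.py
```

```text
[462.99 220.35 106.47] F [-4.3 -3.8 11.4] T [-0.87  0.66  0.06] gap 9.4 yaw -0.932 15.15
[463.06 220.29 106.51] F [-3.6 -5.4 12.6] T [-0.89  0.58  0.05] gap 8.5 yaw -1.112 15.45
```

```bash
python3 -m creep '[{"linear":[0,0,0],"turn":[0,0,0.06],"claw":0.8},{"linear":[0,0,0],"turn":[0,0,0.12],"claw":0.8},{"linear":[0,0,0],"turn":[0,0,0.18],"claw":0.8}]'>/dev/null; python3 s.py
python3 -m creep '[{"linear":[0,0,0],"turn":[0,0,0.06],"claw":0.8},{"linear":[0,0,0],"turn":[0,0,0.12],"claw":0.8},{"linear":[0,0,0],"turn":[0,0,0.18],"claw":0.8}]'>/dev/null; python3 s.py
```

```text
[463.08 220.18 106.5 ] F [-2.9 -6.  11.2] T [-0.97  0.58  0.1 ] gap 8.9 yaw -1.292 15.75
[463.12 220.07 106.47] F [-4.  -5.5 11.7] T [-1.09  0.58  0.12] gap 9.3 yaw -1.472 16.05
```

```bash
python3 -m creep '[{"linear":[0,0,0],"turn":[0,0,0.04],"claw":0.8},{"linear":[0,0,0],"turn":[0,0,0.08],"claw":0.8}]'>/dev/null; python3 s.py
python3 -m creep '[{"linear":[0,0,0],"turn":[0,0,0.02],"claw":0.8},{"linear":[0,0,0],"turn":[0,0,0.05],"claw":0.8},{"linear":[0,0,0],"turn":[0,0,0.05],"claw":0.8}]'>/dev/null; python3 s.py
```

```text
[463.16 220.05 106.52] F [-3.1 -6.3 11.6] T [-0.99  0.58  0.12] gap 8.7 yaw -1.552 16.25
[463.12 220.   106.48] F [-3.4 -5.5 12.1] T [-1.1   0.64  0.08] gap 8.8 yaw -1.601 16.55
```

```bash
python3 -m creep '[{"linear":[0,0,-0.1],"turn":[0,0,0],"claw":0.8},{"linear":[0,0,-0.2],"turn":[0,0,0],"claw":0.8},{"linear":[0,0,-0.2],"turn":[0,0,0],"claw":0.8}]'>/dev/null; python3 s.py
python3 -m creep '[{"linear":[0,0,-0.1],"turn":[0,0,0],"claw":0.8},{"linear":[0,0,-0.2],"turn":[0,0,0],"claw":0.8},{"linear":[0,0,-0.2],"turn":[0,0,0],"claw":0.8}]'>/dev/null; python3 s.py
python3 -m creep '[{"linear":[0,0,-0.05],"turn":[0,0,0],"claw":0.8},{"linear":[0,0,-0.1],"turn":[0,0,0],"claw":0.8},{"linear":[0,0,-0.1],"turn":[0,0,0],"claw":0.8}]'>/dev/null; python3 s.py
```

```text
[463.08 219.99 108.4 ] F [-1.9 -5.5  9.1] T [-0.99  0.48  0.  ] gap 9.1 yaw -1.6 16.85
[463.06 219.98 110.22] F [-2.2 -5.1  9.2] T [-0.96  0.28 -0.01] gap 9.1 yaw -1.6 17.15
[463.08 219.96 111.12] F [-1.1 -4.5  8.1] T [-0.97  0.29  0.  ] gap 9.1 yaw -1.6 17.45
```

```bash
python3 -m creep '[{"linear":[0,0,-0.05],"turn":[0,0,0],"claw":0.8},{"linear":[0,0,-0.08],"turn":[0,0,0],"claw":0.8},{"linear":[0,0,-0.08],"turn":[0,0,0],"claw":0.8}]'>/dev/null; python3 s.py
python3 -m creep '[{"linear":[0,0,-0.08],"turn":[0,0,0],"claw":1.2},{"linear":[0,0,-0.08],"turn":[0,0,0],"claw":2},{"linear":[0,0,-0.08],"turn":[0,0,0],"claw":3},{"linear":[0,0,-0.08],"turn":[0,0,0],"claw":3.5},{"linear":[0,0,-0.08],"turn":[0,0,0],"claw":3.5}]'>/dev/null; python3 s.py
python3 -m creep '[{"linear":[0,0,-1],"turn":[0,0,0],"claw":3.5},{"linear":[0,0,-4],"turn":[0,0,0],"claw":3.5},{"linear":[0,0,-8],"turn":[0,0,0],"claw":3.5},{"linear":[0,0,-12],"turn":[0,0,0],"claw":3.5},{"linear":[0,0,-12],"turn":[0,0,0],"claw":3.5},{"linear":[0,0,-12],"turn":[0,0,0],"claw":3.5},{"linear":[0,0,-12],"turn":[0,0,0],"claw":3.5}]'>/dev/null; python3 s.py; python3 w.py wrist5
```

```text
[462.99 219.95 111.63] F [-1.1 -4.6  6.5] T [-0.92  0.1  -0.01] gap 9.4 yaw -1.6 17.75
[462.28 220.56 111.79] F [-0.2 -0.1 -0.2] T [-0.03 -0.01 -0.04] gap 34.7 yaw -1.6 18.25
[461.94 220.34 231.33] F [-0.7  0.7 -0.2] T [-0.   -0.02  0.07] gap 35.0 yaw -1.6 18.95
[ 0.345 -0.109  1.729  0.     1.522  1.945] [461.9 220.3 231.3] [[1.0, -0.029, -0.001], [-0.029, -1.0, -0.0], [-0.001, 0.0, -1.0]]
housing [276. 144.] 0.93 [506. 219.  86.]
wing [273. 200.] 0.62 [467. 222. 127.]
lid 25224 [509.32078315 218.76040376  85.21830401] [83.91204851 86.40140288] ((500.607666015625, 219.40447998046875), (154.26133728027344, 159.41795349121094), 88.35704040527344)
plane [-2.90000e-03 -1.10000e-03  8.52131e+01]
red z [125.41561131 127.16938676 128.48095779]
wing top 455 ((463.5562438964844, 220.68362426757812), (8.84732723236084, 42.06760787963867), 88.61825561523438)
```

View pics/wrist5.png

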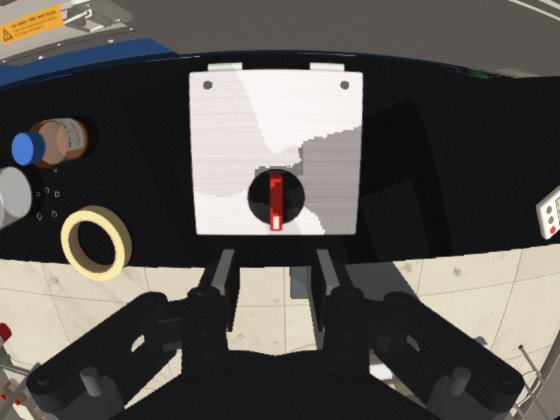

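The hatch is flat. The wing at (276,203) is lined up with the box, mark to the front. Its top sits about 7 mm lower than before, so the cam is held in the notch. I hand the job in.

```bash
python3 -c "
from plant import ticket
print(ticket.job_done())"
```

```text
the job is handed in; nothing more can be done
None
```

The hatch is shut and the latch is turned to about 1.57 rad in its locked notch. The gripper is clear, the estimated cam load on the keeper peaked near 6 N, and the job was handed in at about 19 s; no verdict was returned.

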